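# Level the vial tray slide and hold its index plunger open

### The arm

A 6-joint arm with a two-finger parallel gripper is mounted at the origin on the work surface. World frame = base frame: x ahead of the robot, y to its left, z up, the work surface at z = 0. Lengths are in mm, angles in rad, forces in N, time in s.
With the tool pointing down it reaches from about 350 to 875 mm from the base axis. Payload 4.2 kg.
Tool frame: the origin (TCP) lies at the very end of the fingers, on their centre line; the grasp point (between the pads) lies arm.hold_point_z behind it (arm.hold_point_z is the distance from the TCP to the grasp point, in mm); z points along the fingers, y is the direction in which the jaws open and shut (so a half turn about z gives the same grasp; the last joint's range is limited). The gripper opens to 85 mm and grips with 20 to 120 N. Pads are 22 mm wide; open, the fingers measure 114 mm over their backs; the gripper's body (76 mm by 85 mm) begins 54 mm behind the grasp point. The pads swing forward as they close: fully open they stand 13 mm farther back than shut.
Start: joints at [1.472, 0.385, 0.008, 0, -1.194, -0.259], TCP at [218.851, 585.409, 231.312] pointing down, gripper open.
Joint ranges: [-3.14, 3.14], [-1.21, 2.06], [-1.07, 1.41], [-3.16, 2.05], [-2.99, -0.16], [-3.1, 3.1]. Speed limits (rad/s): [2.79, 2.79, 3.14, 3.14, 3.14, 3.14].

### API

Orientations are given as a unit quaternion [x, y, z, w].
In Python, from bench import arm gives the robot as it stands.
- The arm moves only by the tool step_arm, never from a script. Its argument "series" is a list of rows, each a list of 6 numbers: the shift along the world's x, y, z scaled (see below), then the turn, a rotation vector about the world's x, y, z scaled (see below). A call has 1 to 12 rows; each row is the pose to reach, as a shift and turn from the pose commanded when the call began; what a row does not reach only later rows make up. The controller multiplies each number of a shift by 400 mm and each number of a turn by pi/2 rad. A row lasts 1/12 s, in which the tool goes at most 41.7 mm and 7.16 degrees, less where a joint would pass 70% of its speed; a pose out of reach is approached as far as the arm can. A call with a number of a shift or a turn outside -1 to 1 is refused whole. A call with a gripper value outside its range is refused whole. "jaw" is the opening, from -1 (shut) to 1 (fully open), set as the call begins (left out, the last holds). The fingers move at their own pace and stop on an object; the grip force is fixed at half the most. Time passes only in rows, so rows that repeat a pose let the fingers close. It gives the time, the measured TCP pose, the force and the opening at its end, in the units of the state.
- arm.read_state(): the state, without advancing time (a new reading comes with each control period).
- arm.get_image(name): name is "side" or "top" or "wrist"; returns a dict with "image" (420x560x3 uint8, red, green, blue), "camera_matrix" (3x3 intrinsics, pixels), "world_from_camera" (4x4, takes a point from camera to world coordinates). Camera axes: x right, y up, looking along -z (the intrinsics and any distortion apply to the point x, -y, -z); pixel columns grow to the right and rows downward; lengths in mm; the calibration is good to about 2 mm. A picture is of the moment at which its call begins. There is no depth.
- arm.job_done(): hands the job in, once; it reports no verdict.
The state is a dict: "clock": time; "joints": joint angles; "joint_vel": joint speeds; "joint_efforts": joint torques, N m; "position": TCP position; "ee_rot": TCP orientation; "contact_force": force on the tool from outside, world axes, zero at the start; "wrist_torque": the same for the moment, N m; "gripper_width": finger opening in mm.
Only numpy, scipy, OpenCV 4.12 (cv2) and the standard library are available. Lean on these libraries where they do the work, as an engineer would, in place of code of your own. Each camera call takes 0.05 s, during which the arm holds its last target.

### The job

I am about to slide this tray of vaccine vials across to the fixed dock. First turn the black foot-screw knob until the infeed table is level (bubble between the two marks), so that the carriage does not run away by itself; then pull the red sprung plunger knob all the way up and stay there holding it up, so that its pin is clear of the carriage. Finish while still holding the plunger fully up; do not touch the vial tray, and leave the loose vial, the wipes tub, the yellow sharps bin and the logger where they stand.

Things in the scene. Friction and masses are not known exactly. Their poses are not given: they have to be found in the camera images.
- slide_base: Bench-top tray transfer slide on a white 200 x 500 mm plate, fixed; place and yaw vary. Origin on the counter, z up, y along the slide. Along y: fixed dock (-310 to -195 mm), hinge of the infeed table (-180), vial tray (-169 to -21; caps 104 mm above the counter), red plunger (+30), black foot-screw knob (+140). Table 200 mm wide, top 44 mm above the counter when level.
- infeed_table (a joint): Tilt of the hinged aluminium infeed table in rad: 0 level, positive = the end with plunger and foot screw is high. Starts 0.014 to 0.027 high. Only the foot screw moves it (16 mm lead, 320 mm from the hinge): 0.0080 rad of tilt per rad of knob turn. Turning the knob clockwise seen from above raises that end, anticlockwise lowers it.
- foot_knob (a point): Centre of the black fluted foot-screw knob: round, vertical axis, 42 mm diameter, 24 mm high (top 100 mm above the counter), on a 12 mm stem. Any grasp yaw does. It turns stiffly (0.12 N m) without detents, stays where it is left, keeps its height, and can go over half a turn past level. Free all round but for the plunger, 110 mm away.
- bubble_mid (a point): Middle of the pale bubble (16 mm long) in the yellow-green spirit level at the table's edge, +87 mm across and -45 mm along the slide. It moves along the slide towards the high end, 0.8 mm per 0.001 rad of tilt.
- level_mid (a point): Middle of the spirit level, halfway between its two black marks; the bubble is centred here when the table is level. The inner edges of the marks are 12 mm either side.
- pull_knob: Red mushroom knob of the sprung index plunger, on the grey bridge between tray and foot screw: 30 mm diameter, 20 mm high, over a neck 18 mm wide and 6 mm high; top 135 mm above the counter when seated. Origin on its axis at its underside; z is the pull direction (up). Bridge below: 84 mm long across the slide, 28 mm wide, top 43 mm below the knob's top; the sleeve on it ends 31 mm below.
- pull_grip (a point): Centre of the 30 mm wide grip of the red knob, 10 mm below its top. The nearest vials are 54 mm from its axis, their caps about 31 mm below its top, so close the fingers across the slide (along the x axis of slide_base), not along it.
- plunger (a joint): How far the plunger is pulled up, in m: 0 seated, 0.012 at its stop (fully up). The pin (8 mm) stands 8 mm deep in the carriage's seat hole, so it is clear above 0.008. The spring pulls back with 6 N at the start and 12 N at the stop; let go, it snaps home.
- vial_tray: White tray 138 x 148 mm with vials with purple caps, fixed on the carriage. Origin under its centre. Not to be touched.
- carriage (a joint): Travel of the carriage and tray on its ball rails in m: 0 parked, positive towards the dock. The seated pin locks it to within 1.5 mm. It runs very easily: with the pin out it stays put on a level table, but runs off by itself at a tilt of 0.011 rad or more.
- loose_vial: Loose glass vial with purple cap, 17 mm diameter, 36 mm high, upright on the counter. Origin under its centre. Bystander.
- wipes_tub: White tub of wipes with blue lid, 84 mm diameter, 123 mm high. Origin under its centre. Bystander.
- sharps_bin: Small yellow sharps bin 108 x 118 x 145 mm. Origin under its centre. Bystander.
- fridge_logger: White temperature logger 62 x 90 x 22 mm lying flat on the counter on the robot's side of the slide. Origin under its centre. Bystander.

How it is judged (in metres and radians):
On the way, in this order (a step that is already met when the one before it is completed fails the run):
1. the infeed table is level while the plunger is still seated (value of joint infeed_table between -0.006 and 0.006 rad and value of joint plunger below 0.002 m), for 0.3 s.
2. the plunger is pulled fully up by the fingers (value of joint plunger above 0.01 m and contact force between the fingers and pull_knob above 1 N), for 0.3 s.
At the end, for the whole second after the job is handed in: The fingers still hold the red knob with the plunger pulled up at least 10 of its 12 mm, the infeed table is within 0.006 rad of level (bubble within 4.8 mm of the middle), the carriage is within 6 mm of where it was parked, and the four bystanders stand upright within 20 mm of where they were (all of step 2 and value of joint infeed_table between -0.006 and 0.006 rad and value of joint carriage between -0.006 and 0.006 m and distance of each of loose_vial, wipes_tub, sharps_bin, fridge_logger from where it was at the start of the episode below 0.02 m and angle between each of loose_vial, wipes_tub, sharps_bin's own z axis and vertical below 0.2 rad); the arm keeps its last pose, push and grip.
It fails at once if the carriage ran away (value of joint carriage above 0.008 m or value of joint carriage below -0.008 m).
It fails at once if the robot struck the vial tray (contact force between any of the fingers, the arm and vial_tray above 2 N).
It fails at once if a bystander was knocked over or pushed away (distance of any of loose_vial, wipes_tub, sharps_bin, fridge_logger from where it was at the start of the episode above 0.03 m).
It also fails if it takes over 67 s, if anything falls off the work surface, if the arm or the gripper's body presses on something with over 40 N, if the wrist force passes 120 N, or if a joint passes its speed limit or range.

## Working session

There is one attempt and no reset: what is moved stays moved. The work goes in short steps, Python scripts to look and compute and a tool call to move; the robot and the scene stay as the last step left them, time stands still between calls to the robot, and variables do not carry over. Pictures are saved under pics/ and viewed, and the job is handed in when it is done.

Besides the shell and the picture viewer there is one more tool, called after "Request:" in YAML: its name, and indented under it one key for each argument. step_arm: Moves the arm, as the interface text tells. Shifts and turns lie within -1 to 1; 1 stands for 400 mm of shift or pi/2 rad of turn. Its arguments: {"type":"object","properties":{"series":{"type":"array","items":{"type":"array","items":{"type":"number","minimum":-1,"maximum":1}}},"jaw":{"type":"number"}},"required":["series"]}

```bash
ls; mkdir -p pics; cat > h.py <<'E'
import cv2,numpy as np
from bench import arm
def snap(n,f):
    d=arm.get_image(n); cv2.imwrite('pics/'+f,d['image'][:,:,::-1]); np.savez('pics/'+f[:-4]+'.npz',**{k:d[k] for k in('image','camera_matrix','world_from_camera')}); return d
def ray(d,u,v):
    K=np.array(d['camera_matrix']);T=np.array(d['world_from_camera'])
    p=np.linalg.inv(K)@[u,v,1]; r=T[:3,:3]@[p[0],-p[1],-p[2]]
    return T[:3,3],r/np.linalg.norm(r)
def onz(d,u,v,z):
    o,r=ray(d,u,v); return o+r*(z-o[2])/r[2]
def proj(d,P):
    K=np.array(d['camera_matrix']);T=np.array(d['world_from_camera'])
    c=T[:3,:3].T@(np.array(P)-T[:3,3]); q=K@[c[0],-c[1],-c[2]]; return q[:2]/q[2]
def tri(a,b):
    (o1,r1),(o2,r2)=a,b
    s=np.linalg.lstsq(np.c_[r1,-r2],o2-o1,rcond=None)[0]
    p,q=o1+s[0]*r1,o2+s[1]*r2; return (p+q)/2,np.linalg.norm(p-q)
E
python3 - <<'E'
from h import *
for n in('top','side','wrist'):
    d=snap(n,n+'0.png'); print(n,d['camera_matrix'],d['world_from_camera'],[k for k in d])
print(arm.read_state(),arm.hold_point_z)
E
```

```text
pics
top [[428.67373865   0.         287.31409121]
 [  0.         428.67373865 203.7126532 ]
 [  0.           0.           1.        ]] [[ 4.20164257e-03  9.86973396e-01 -1.60828670e-01  3.56278176e+02]
 [-9.99660380e-01  9.13403504e-06 -2.60600336e-02  1.92550479e+01]
 [-2.57190909e-02  1.60883545e-01  9.86638238e-01  1.21446665e+03]
 [ 0.00000000e+00  0.00000000e+00  0.00000000e+00  1.00000000e+00]] ['image', 'camera_matrix', 'world_from_camera']
side [[492.26278347   0.         279.79248046]
 [  0.         492.26278347 206.5163812 ]
 [  0.           0.           1.        ]] [[ 8.99672556e-01  2.42451718e-01 -3.63051588e-01  1.47644001e+02]
 [-4.36201758e-01  5.33160274e-01 -7.24891819e-01 -7.45835445e+02]
 [ 1.78134177e-02  8.10529017e-01  5.85427532e-01  7.60176586e+02]
 [ 0.00000000e+00  0.00000000e+00  0.00000000e+00  1.00000000e+00]] ['image', 'camera_matrix', 'world_from_camera']
wrist [[310.63064237   0.         277.00379694]
 [  0.         310.63064237 211.21267364]
 [  0.           0.           1.        ]] [[-3.48688651e-01  8.87329387e-01  3.01766108e-01  2.96383889e+02
[... 271 characters left out ...]
ints': array([ 1.47163402e+00,  3.85393984e-01,  6.96513027e-03, -3.39692138e-04,
       -1.19399962e+00, -2.58607371e-01]), 'joint_vel': array([-0.00017249, -0.0023458 ,  0.00185844,  0.00109916, -0.00058234,
        0.00165525]), 'joint_efforts': array([ 1.30845574e-04, -3.92679083e+01,  1.88582861e+01,  4.18860421e+00,
       -3.41264931e-03,  2.08813553e-07]), 'position': array([218.69848268, 585.03262375, 230.476152  ]), 'ee_rot': array([ 9.84031243e-01, -1.77993880e-01, -9.23878723e-05,  8.26056104e-04]), 'contact_force': array([-0.02744721,  0.02135581, -0.0044069 ]), 'wrist_torque': array([-0.00829123,  0.00077045,  0.0175195 ]), 'gripper_width': 85.53289806666862} 18.700000000000003
```

View pics/top0.png

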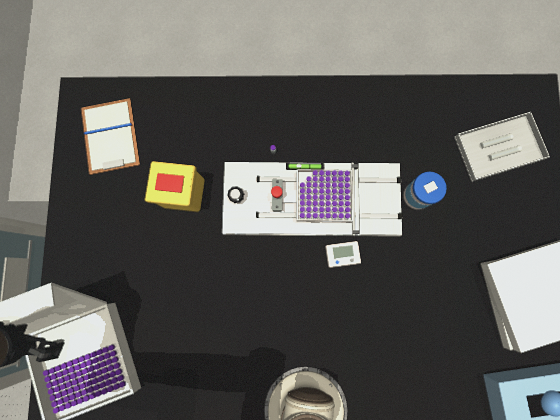

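View pics/side0.png

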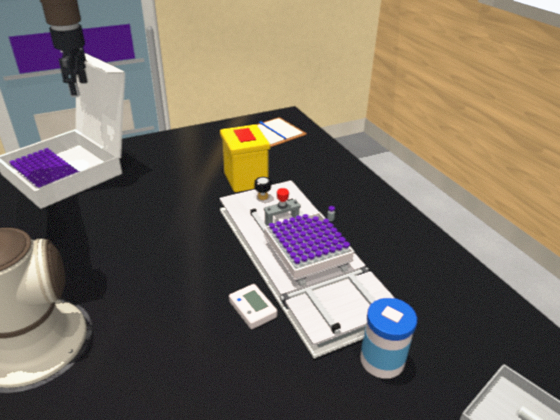

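View pics/wrist0.png

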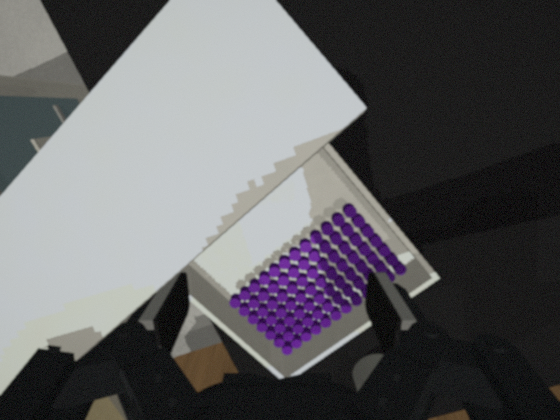

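The top view shows the slide, with its +y axis to the left: black knob at about (236,194), red knob (277,191), level (305,166). The sharps bin is at (170,185), the tub at (427,190), the logger at (343,254) and the loose vial at (272,149). In the side view the black knob is at (263,185) and the red knob at (283,195).

```bash
python3 - <<'E'
from h import *
def ld(n): return dict(np.load('pics/'+n+'.npz'))
t,s=ld('top0'),ld('side0')
def blobs(d,lo,hi,mn=15):
    h=cv2.cvtColor(d['image'],cv2.COLOR_RGB2HSV)
    m=cv2.inRange(h,lo,hi); n,l,st,c=cv2.connectedComponentsWithStats(m)
    return [(c[i].round(1),st[i].tolist()) for i in range(1,n) if st[i,4]>mn]
for n,d in(('t',t),('s',s)):
    print(n,'red',blobs(d,(0,150,100),(8,255,255)),'yel',blobs(d,(20,120,80),(32,255,255)),'grn',blobs(d,(33,120,80),(75,255,255)),'purp small',[b for b in blobs(d,(125,100,40),(150,255,255),8) if b[1][4]<60][:6])
for d,f,(x,y,w,h) in((t,'a',(220,145,140,100)),(s,'b',(200,110,180,150))):
    c=cv2.resize(d['image'][y:y+h,x:x+w,::-1],None,fx=5 if f=='a' else 4,fy=5 if f=='a' else 4,interpolation=cv2.INTER_CUBIC); cv2.imwrite(f'pics/crop{f}.png',c)
E
```

```text
t red [(array([169. , 182.5]), [155, 173, 29, 20, 435]), (array([276.2, 191.4]), [271, 186, 11, 12, 100])] yel [(array([175.5, 187. ]), [144, 161, 60, 51, 1945])] grn [(array([292.5, 166.1]), [288, 164, 12, 5, 41]), (array([311.1, 166. ]), [301, 164, 21, 5, 96])] purp small [(array([272.6, 146.9]), [270, 145, 6, 5, 25]), (array([314.7, 172.3]), [313, 170, 5, 5, 18]), (array([321.1, 172.3]), [319, 170, 5, 5, 18]), (array([327.5, 172.5]), [326, 171, 4, 4, 16]), (array([333.9, 178.8]), [332, 171, 5, 17, 56]), (array([340.1, 172.6]), [338, 171, 5, 4, 17])]
s red [(array([244.3, 134.7]), [235, 129, 20, 13, 180]), (array([282.4, 194.3]), [277, 189, 12, 13, 117])] yel [(array([244.2, 157.6]), [219, 124, 52, 69, 2436])] grn [] purp small [(array([331.3, 207.7]), [328, 205, 8, 6, 41])]
```

View pics/cropa.png

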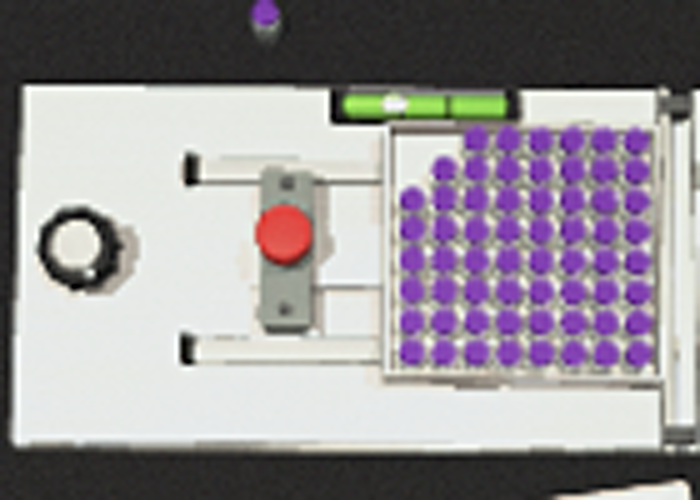

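View pics/cropb.png

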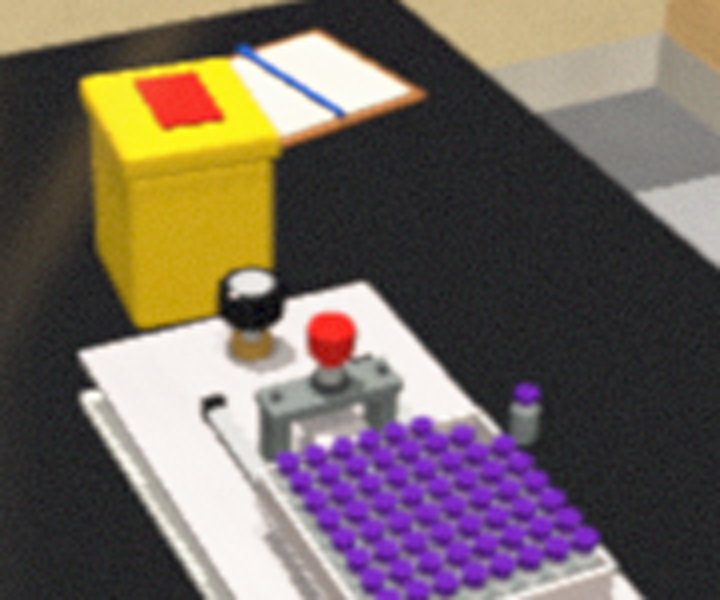

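```bash
python3 - <<'E'
from h import *
def ld(n): return dict(np.load('pics/'+n+'.npz'))
t,s=ld('top0'),ld('side0')
print('red tri',tri(ray(t,276.4,191.6),ray(s,282.4,194.3)))
print('red z135 top',onz(t,276.4,191.6,131))
print('knob tri',tri(ray(t,234.9,194.2),ray(s,200+250/4,110+286/4)), onz(t,234.9,194.2,106))
for n,(u,v) in dict(bub=(299.1,165.8),lev=(305.1,165.8),tl=(224.7,162.2),bl=(223,234.2)).items(): print(n,onz(t,u,v,50))
for n,(u,v) in dict(binTL=(144,161),binred=(169,182.5)).items(): print(n,onz(t,u,v,145))
# green profile
h=cv2.cvtColor(t['image'],cv2.COLOR_RGB2HSV); print(t['image'][164:168,284:328].mean(0).astype(int).tolist())
print(onz(t,272.6,147,34))
E
```

```text
red tri (array([565.08843285,  76.18220293, 128.75742973]), np.float64(0.3391225894351121))
red z135 top [564.49556279  76.12193579 131.        ]
knob tri (array([564.9769003 , 188.03085831,  97.1511491 ]), np.float64(1.9488082706006888)) [562.39754641 186.99620503 106.        ]
bub [653.3238176   17.55138296  50.        ]
lev [653.28432017   0.81498175  50.        ]
tl [664.20967873 226.40526412  50.        ]
bl [461.69464674 225.43778575  50.        ]
binTL [642.8357956  419.76426044 145.        ]
binred [585.79455229 351.64579397 145.        ]
[[235, 238, 231], [235, 239, 230], [22, 20, 21], [38, 35, 39], [63, 87, 47], [131, 191, 78], [148, 212, 88], [145, 208, 86], [144, 208, 85], [145, 208, 86], [145, 208, 85], [143, 206, 85], [164, 197, 125], [212, 224, 202], [209, 222, 196], [208, 220, 197], [193, 199, 188], [168, 204, 122], [141, 208, 84], [145, 209, 88], [144, 208, 88], [144, 208, 88], [143, 207, 87], [144, 209, 88], [137, 200, 84], [85, 116, 55], [118, 170, 72], [144, 209, 89], [142, 205, 86], [141, 206, 87], [139, 204, 85], [140, 204, 86], [138, 203, 84], [139, 203, 86], [138, 202, 85], [139, 204, 85], [134, 198, 82], [58, 73, 40], [34, 33, 36], [63, 61, 58], [164, 163, 154], [239, 242, 234], [233, 236, 228], [231, 234, 227]]
[712.76538761  93.15029327  34.        ]
```

```bash
python3 - <<'E'
from h import *
def ld(n): return dict(np.load('pics/'+n+'.npz'))
t,s=ld('top0'),ld('side0')
c=cv2.resize(t['image'][260:420,0:200,::-1],None,fx=4,fy=3.7); cv2.imwrite('pics/box.png',c)
for a in ((50,284),(105,318),(80,300),(2,320)):
  for b in ((82,57),(122,75)): print(a,b,tri(ray(t,*a),ray(s,*b)))
E
```

```text
(50, 284) (82, 57) (array([285.8223794 , 532.93599224, 337.68060479]), np.float64(95.38969857314173))
(50, 284) (122, 75) (array([330.26546955, 563.88390979, 272.79529841]), np.float64(2.5827367409331177))
(105, 318) (82, 57) (array([249.75001395, 390.64309131, 385.31578021]), np.float64(43.73906521500275))
(105, 318) (122, 75) (array([286.5448578 , 401.38012496, 338.80663698]), np.float64(40.30412712695482))
(80, 300) (82, 57) (array([267.9675784 , 454.35606686, 363.37725771]), np.float64(71.04089683839034))
(80, 300) (122, 75) (array([308.12365189, 473.85549297, 308.46877851]), np.float64(16.853741904823046))
(2, 320) (82, 57) (array([251.84868535, 640.47006447, 306.56273757]), np.float64(12.329574629642293))
(2, 320) (122, 75) (array([296.94442631, 655.97996678, 254.4397874 ]), np.float64(92.19908958853208))
```

View pics/box.png

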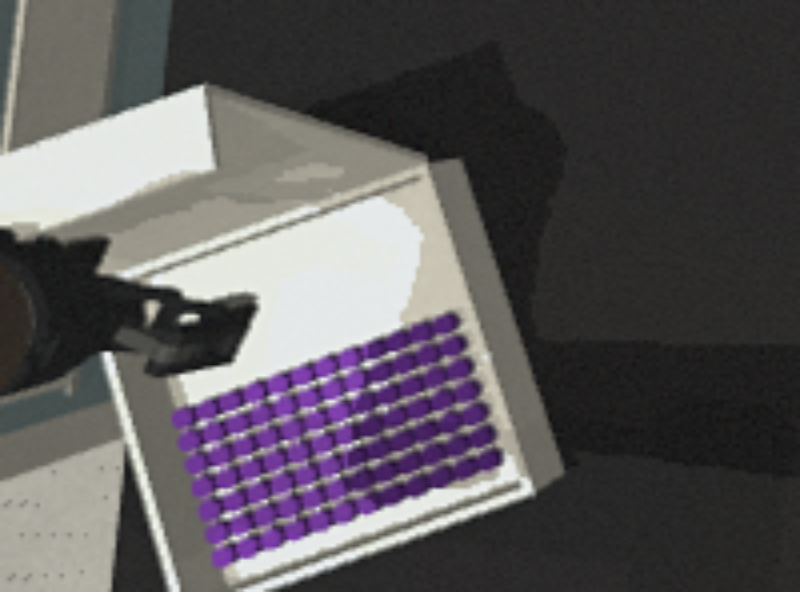

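The sample box's lid stands on the +x side of the start pose, rising to about z = 300. I'll go up and towards -y first, then forward.

Request:
step_arm:
  series:
    - [0,0,0.08,0,0,0]
    - [0,-0.03,0.16,0,0,0]
    - [0,-0.1,0.22,0,0,-0.06]
    - [0,-0.18,0.25,0,0,-0.12]
    - [0,-0.26,0.25,0,0,-0.18]
    - [0,-0.34,0.25,0,0,-0.24]
    - [0,-0.42,0.25,0,0,-0.3]
    - [0,-0.5,0.25,0,0,-0.36]
    - [0,-0.57,0.25,0,0,-0.42]
    - [0,-0.6,0.25,0,0,-0.48]
    - [0,-0.6,0.25,0,0,-0.5]
    - [0,-0.6,0.25,0,0,-0.5]
  jaw: 1

```text
clock: 1.15
position: [218.8, 344.4, 331.7]
ee_rot: [0.841, -0.541, -0.0, -0.001]
contact_force: [0.3, -0.4, -0.2]
gripper_width: 85.7
```

Request:
step_arm:
  series:
    - [0.08,-0.04,0,0,0,-0.06]
    - [0.16,-0.08,0,0,0,-0.12]
    - [0.25,-0.12,0,0,0,-0.18]
    - [0.34,-0.16,0,0,0,-0.24]
    - [0.43,-0.2,-0.02,0,0,-0.3]
    - [0.52,-0.24,-0.06,0,0,-0.36]
    - [0.6,-0.28,-0.1,0,0,-0.42]
    - [0.68,-0.32,-0.15,0,0,-0.48]
    - [0.76,-0.36,-0.2,0,0,-0.5]
    - [0.83,-0.39,-0.24,0,0,-0.5]
    - [0.86,-0.39,-0.25,0,0,-0.5]
    - [0.86,-0.39,-0.25,0,0,-0.5]

```text
clock: 2.15
position: [564.4, 188.5, 227.9]
ee_rot: [-0.569, 0.822, 0.0, -0.003]
contact_force: [-1.0, 0.3, 0.1]
gripper_width: 85.4
```

```bash
python3 - <<'E'
from h import *
d=snap('wrist','wrist1.png'); s=arm.read_state(); print(s['position'],s['joints'])
print(proj(d,[564,187.3,100]),proj(d,[565,76,139]))
E
```

```text
[563.49028378 189.214759   229.56691414] [ 5.96116505e-01  3.35554719e-01 -7.07932341e-02 -6.33499626e-05
 -1.16758747e+00 -9.54691150e-01]
[276.80049193 201.81612324] [218.57075259  73.16793611]
```

View pics/wrist1.png

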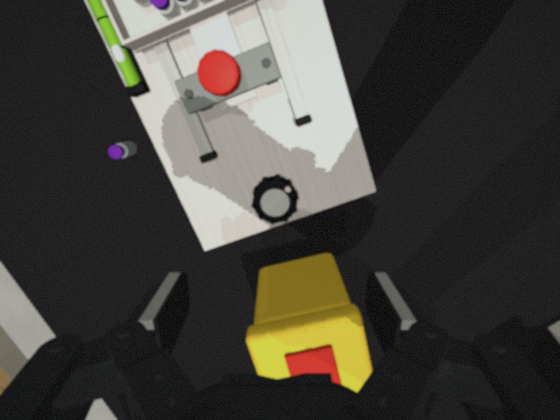

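The wrist view shows the black knob at (275,200), close to the predicted (277,202). The bubble sits next to its mark at the knob end, and the bin is seen beyond. I'll refine the knob centre.

```bash
python3 - <<'E'
from h import *
d=dict(np.load('pics/wrist1.npz')); t=dict(np.load('pics/top0.npz'))
g=cv2.cvtColor(d['image'],cv2.COLOR_RGB2GRAY)
r=g[170:230,245:305]; m=((r>90)&(r<150)).astype('uint8')
n,l,s,c=cv2.connectedComponentsWithStats((r<60).astype('uint8')); print([(c[i]+[245,170],s[i]) for i in range(1,n) if s[i,4]>50])
cv2.imwrite('pics/k.png',cv2.resize(r,None,fx=9,fy=9,interpolation=cv2.INTER_CUBIC))
print(onz(d,275,202,100),onz(d,275,199,96),onz(t,234.9,194.2,100))
red=cv2.inRange(cv2.cvtColor(d['image'],cv2.COLOR_RGB2HSV),(0,150,80),(8,255,255))[:120]; M=cv2.moments(red,True); u,v=M['m10']/M['m00'],M['m01']/M['m00']; print(u,v,onz(d,u,v,133),tri(ray(d,u,v),ray(t,276.4,191.6)))
E
```

```text
[(array([274.14472123, 196.8232503 ]), array([  8,   5,  45,  48, 843], dtype=int32)), (array([292.46521739, 225.24347826]), array([ 26,  48,  34,  12, 230], dtype=int32))]
[565.59793194 186.88804218 100.        ] [565.02357477 185.31095485  96.        ] [563.5132464  187.90416825 100.        ]
218.6978021978022 72.82417582417582 [565.58746404  74.93385439 133.        ] (array([564.42575141,  75.62051323, 135.69048754]), np.float64(1.7158936465608656))
```

View pics/k.png

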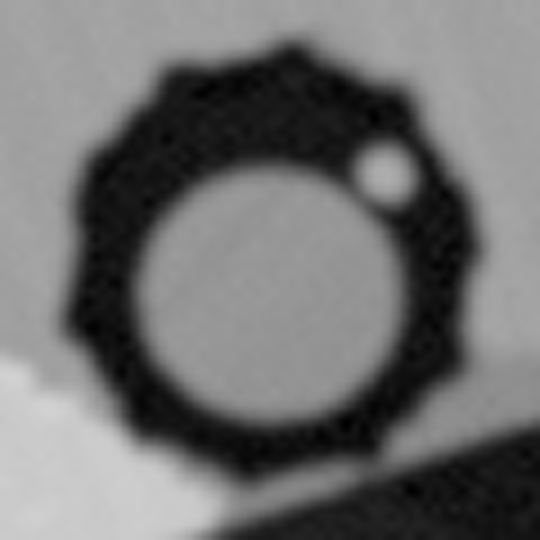

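Request:
step_arm:
  series:
    - [0.003,-0.0055,-0.08,0,0,0]
    - [0.003,-0.0055,-0.16,0,0,0]
    - [0.003,-0.0055,-0.23,0,0,0]
    - [0.003,-0.0055,-0.28,0,0,0]
    - [0.003,-0.0055,-0.32,0,0,0]
    - [0.003,-0.0055,-0.35,0,0,0]
    - [0.003,-0.0055,-0.38,0,0,0]
    - [0.003,-0.0055,-0.4,0,0,0]
    - [0.003,-0.0055,-0.4,0,0,0]
    - [0.003,-0.0055,-0.4,0,0,0]
    - [0.003,-0.0055,-0.4,0,0,0]

```text
clock: 3.12
position: [564.5, 188.0, 72.7]
ee_rot: [-0.57, 0.821, -0.0, 0.001]
contact_force: [-0.2, -0.3, -0.1]
gripper_width: 85.1
```

Request:
step_arm:
  series:
    - [0,0,0,0,0,0]
    - [0,0,0,0,0,0]
    - [0,0,0,0,0,0]
    - [0,0,0,0,0,0]
    - [0,0,0,0,0,0]
    - [0,0,0,0,0,0]
    - [0,0,0,0,0,0]
    - [0,0,0,0,0,0]
    - [0,0,0,0,0,0]
    - [0,0,0,0,0,0]
  jaw: -1

```text
clock: 3.95
position: [565.8, 186.9, 72.6]
ee_rot: [-0.57, 0.821, -0.001, 0.001]
contact_force: [3.7, -3.9, 3.7]
gripper_width: 40.4
```

```bash
python3 - <<'E'
from h import *
d=snap('wrist','wrist2.png'); s=arm.read_state(); print(s['position'],s['joints'],s['contact_force'],s['gripper_width'])
E
```

```text
[565.76937287 186.91191529  72.59481478] [ 0.59149468  0.48951423 -0.26577822  0.00239532 -0.81249852 -0.95019246] [ 4.48072793 -4.39267963  3.58489781] 40.38684202494409
```

View pics/wrist2.png

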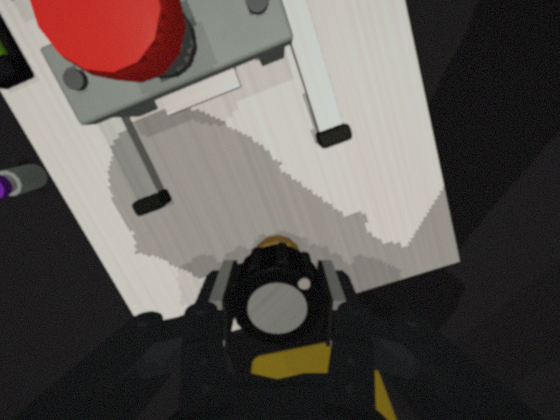

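The fingers hold the knob well at 40 mm: disc at (277,307), index dot at (305,284). Now I'll turn it anticlockwise by about 2.6 rad (bubble offset about 16.7 mm, so tilt about 0.021).

Request:
step_arm:
  series:
    - [0.003,-0.003,0,0,0,0.04]
    - [0.003,-0.003,0,0,0,0.11]
    - [0.003,-0.003,0,0,0,0.18]
    - [0.003,-0.003,0,0,0,0.25]
    - [0.003,-0.003,0,0,0,0.32]
    - [0.003,-0.003,0,0,0,0.39]
    - [0.003,-0.003,0,0,0,0.46]
    - [0.003,-0.003,0,0,0,0.53]
    - [0.003,-0.003,0,0,0,0.6]
    - [0.003,-0.003,0,0,0,0.67]
    - [0.003,-0.003,0,0,0,0.74]
    - [0.003,-0.003,0,0,0,0.8]

```text
clock: 5.0
position: [567.0, 187.1, 72.6]
ee_rot: [0.945, -0.327, 0.002, -0.002]
contact_force: [2.3, 1.1, 3.1]
gripper_width: 40.5
```

Request:
step_arm:
  series:
    - [0,0,0,0,0,0.07]
    - [0,0,0,0,0,0.14]
    - [0,0,0,0,0,0.21]
    - [0,0,0,0,0,0.28]
    - [0,0,0,0,0,0.35]
    - [0,0,0,0,0,0.42]
    - [0,0,0,0,0,0.49]
    - [0,0,0,0,0,0.56]
    - [0,0,0,0,0,0.63]
    - [0,0,0,0,0,0.7]
    - [0,0,0,0,0,0.77]
    - [0,0,0,0,0,0.82]

```text
clock: 6.0
position: [567.1, 188.4, 72.6]
ee_rot: [0.952, 0.306, 0.003, -0.001]
contact_force: [1.5, 4.5, 2.9]
gripper_width: 40.4
```

Request:
step_arm:
  series:
    - [0,0,0,0,0,0]
    - [0,0,0,0,0,0]
    - [0,0,0,0,0,0]

```text
clock: 6.25
position: [567.1, 188.4, 72.6]
ee_rot: [0.953, 0.303, 0.003, -0.001]
contact_force: [1.6, 4.9, 2.4]
gripper_width: 40.1
```

```bash
python3 - <<'E'
from h import *
d=snap('wrist','wrist3.png'); t=snap('top','top3.png'); s=arm.read_state(); print(s['position'],s['joints'],s['contact_force'],s['gripper_width'],s['clock'])
print(t['image'][164:168,284:328].mean(0).astype(int).tolist())
cv2.imwrite('pics/t3.png',cv2.resize(t['image'][130:230,210:350,::-1],None,fx=5,fy=5,interpolation=cv2.INTER_CUBIC))
E
```

```text
[567.13966843 188.40178733  72.60979645] [ 5.91219388e-01  4.90772353e-01 -2.62291505e-01 -5.27827027e-04
 -8.11159553e-01  1.59575479e+00] [1.79224909 5.63692925 3.34506718] 40.356056339170664 6.35
[[235, 237, 230], [229, 222, 207], [25, 23, 24], [37, 33, 36], [72, 99, 50], [145, 206, 90], [151, 211, 95], [149, 209, 94], [155, 212, 96], [154, 212, 96], [153, 211, 94], [152, 210, 94], [142, 199, 91], [143, 201, 92], [143, 201, 90], [137, 193, 88], [98, 132, 64], [148, 203, 99], [178, 202, 147], [202, 211, 193], [201, 210, 190], [201, 209, 189], [190, 204, 178], [145, 192, 93], [127, 182, 81], [93, 126, 64], [133, 190, 86], [132, 187, 85], [133, 187, 86], [138, 196, 89], [137, 194, 88], [135, 193, 87], [134, 192, 86], [134, 192, 86], [134, 192, 87], [136, 194, 88], [124, 183, 78], [51, 56, 41], [36, 34, 37], [70, 67, 64], [171, 171, 160], [238, 242, 235], [232, 236, 228], [231, 235, 228]]
```

View pics/t3.png

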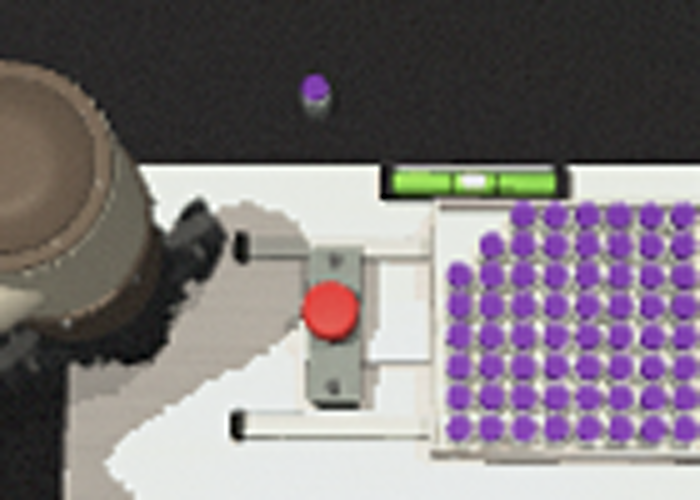

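View pics/wrist3.png

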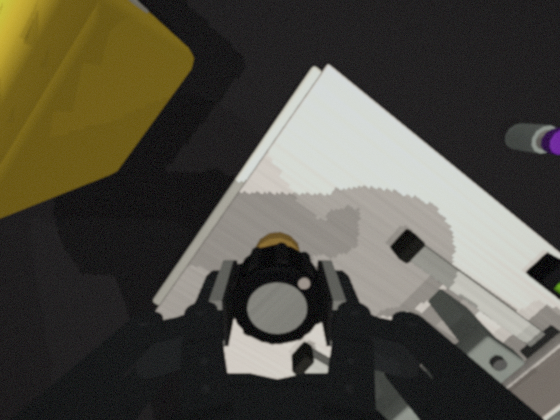

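The top view now shows the bubble at about column 304.2. The marks are at 300.1 and 309, so the middle is 304.6 and about 1 mm of high side is left. I'll trim slightly, let go and rise.

Request:
step_arm:
  series:
    - [0,0,0,0,0,0.05]
    - [0,0,0,0,0,0.08]
    - [0,0,0,0,0,0.08]
    - [0,0,0,0,0,0.08]

```text
clock: 6.68
position: [567.0, 188.5, 72.6]
ee_rot: [0.932, 0.362, 0.003, -0.001]
contact_force: [0.4, 5.1, 3.1]
gripper_width: 40.6
```

Request:
step_arm:
  series:
    - [0,0,0,0,0,0]
    - [0,0,0,0,0,0]
    - [0,0,0,0,0,0]
    - [0,0,0,0,0,0]
    - [0,0,0,0,0,0]
    - [0,0,0,0,0,0]
    - [0,0,0,0,0,0]
    - [0,0,0,0,0,0]
  jaw: 1

```text
clock: 7.35
position: [565.2, 185.9, 71.2]
ee_rot: [0.932, 0.362, -0.0, 0.0]
contact_force: [-0.1, 0.8, -0.1]
gripper_width: 85.6
```

Request:
step_arm:
  series:
    - [0,0,0.03,0,0,0]
    - [0,0,0.08,0,0,0]
    - [0,0,0.14,0,0,0]
    - [0,0,0.2,0,0,0]
    - [0,0,0.27,0,0,-0.04]
    - [0,0,0.34,0,0,-0.11]
    - [0,0,0.4,0,0,-0.18]
    - [0,0,0.4,0,0,-0.25]
    - [0,0,0.4,0,0,-0.32]
    - [0,0,0.4,0,0,-0.39]
    - [0,0,0.4,0,0,-0.46]
    - [0,0,0.4,0,0,-0.5]

```text
clock: 8.35
position: [565.1, 185.9, 231.3]
ee_rot: [1.0, -0.024, -0.0, -0.0]
contact_force: [-0.7, 0.3, -0.5]
gripper_width: 85.6
```

```bash
python3 - <<'E'
from h import *
t=snap('top','top4.png'); s=arm.read_state(); print(s['position'],s['ee_rot'],s['gripper_width'],s['clock'])
print(t['image'][164:168,296:314].mean(0).astype(int).tolist())
R=cv2.inRange(cv2.cvtColor(t['image'],cv2.COLOR_RGB2HSV),(0,150,80),(8,255,255))[170:210,255:300]; M=cv2.moments(R,True);u,v=255+M['m10']/M['m00'],170+M['m01']/M['m00'];print(u,v,onz(t,u,v,131))
E
```

```text
[565.06453574 185.94423809 231.292714  ] [ 9.99699643e-01 -2.45072882e-02 -1.23815937e-04 -1.86483408e-05] 85.31794287579339 8.4
[[142, 200, 91], [144, 201, 92], [144, 202, 91], [137, 193, 88], [92, 126, 61], [147, 205, 95], [170, 201, 133], [200, 210, 191], [201, 209, 190], [201, 210, 190], [198, 208, 187], [158, 190, 118], [126, 181, 81], [85, 114, 58], [134, 190, 86], [130, 184, 84], [131, 186, 86], [137, 196, 89]]
275.5670103092784 191.8556701030928 [563.82697894  78.26362629 131.        ]
```

Bubble columns 302–307, centred on the marks' middle (304.6): the table is level. Next I move above the red knob with the fingers across the slide.

Request:
step_arm:
  series:
    - [0,-0.03,0,0,0,-0.07]
    - [0.001,-0.06,0,0,0,-0.14]
    - [0.002,-0.09,0,0,0,-0.21]
    - [0.003,-0.12,0,0,0,-0.28]
    - [0.004,-0.15,0,0,0,-0.35]
    - [0.004,-0.18,0,0,0,-0.42]
    - [0.004,-0.21,0,0,0,-0.49]
    - [0.004,-0.24,0,0,0,-0.56]
    - [0.004,-0.26,0,0,0,-0.63]
    - [0.004,-0.27,0,0,0,-0.7]
    - [0.004,-0.27,0,0,0,-0.77]
    - [0.004,-0.27,0,0,0,-0.84]

```text
clock: 9.4
position: [566.7, 77.5, 231.3]
ee_rot: [0.775, -0.632, -0.0, 0.0]
contact_force: [-0.5, -0.2, 0.5]
gripper_width: 85.3
```

Request:
step_arm:
  series:
    - [0,0,0,0,0,-0.07]
    - [0,0,0,0,0,-0.127]
    - [0,0,0,0,0,-0.127]
    - [0,0,0,0,0,-0.127]

```text
clock: 9.73
position: [566.8, 77.9, 231.3]
ee_rot: [0.711, -0.703, -0.0, 0.0]
contact_force: [-0.3, 0.3, -0.1]
gripper_width: 85.9
```

```bash
python3 - <<'E'
from h import *
d=snap('wrist','wrist5.png'); s=arm.read_state(); print(s['position'],s['ee_rot'],s['gripper_width'],s['clock'])
R=cv2.inRange(cv2.cvtColor(d['image'],cv2.COLOR_RGB2HSV),(0,150,80),(8,255,255)); n,l,st,c=cv2.connectedComponentsWithStats(R)
for i in range(1,n):
  if st[i,4]>200: print(c[i],st[i],onz(d,*c[i],130),onz(d,*c[i],135))
E
```

```text
[566.79250782  77.99456829 231.28846175] [ 7.10995517e-01 -7.03196540e-01 -3.35947299e-05  3.03578032e-05] 85.17180617562762 9.7833
[278.40717949 209.00820513] [262 191  34  37 975] [565.52351238  75.20629244 130.        ] [565.56423955  73.54982541 135.        ]
```

View pics/wrist5.png

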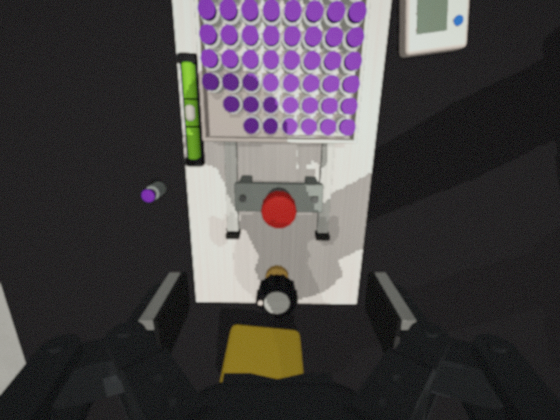

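Straight above: red knob at (278,209) between the fingers, bubble centred in the level at (190,112), and tray well clear ahead.

Request:
step_arm:
  series:
    - [-0.001,-0.001,-0.05,0,0,0]
    - [-0.001,-0.001,-0.11,0,0,0]
    - [-0.001,-0.001,-0.17,0,0,0]
    - [-0.001,-0.001,-0.22,0,0,0]
    - [-0.001,-0.001,-0.26,0,0,0]
    - [-0.001,-0.001,-0.29,0,0,0]
    - [-0.001,-0.001,-0.311,0,0,0]
    - [-0.001,-0.001,-0.311,0,0,0]
    - [-0.001,-0.001,-0.311,0,0,0]
    - [-0.001,-0.001,-0.311,0,0,0]

```text
clock: 10.62
position: [567.2, 77.8, 107.9]
ee_rot: [0.71, -0.704, 0.0, -0.001]
contact_force: [0.3, 0.3, -0.0]
gripper_width: 84.8
```

```bash
python3 - <<'E'
from h import *
d=snap('wrist','wrist6.png');snap('side','side6.png'); s=arm.read_state(); print(s['position'],s['contact_force'],s['clock'])
i=dict(np.load('pics/side6.npz'))['image']; cv2.imwrite('pics/s6.png',cv2.resize(i[110:260,200:380,::-1],None,fx=4,fy=4,interpolation=cv2.INTER_CUBIC))
E
```

```text
[567.10371857  77.86187679 108.0089574 ] [-0.45449059  0.99594889 -0.33934996] 10.7167
```

View pics/wrist6.png

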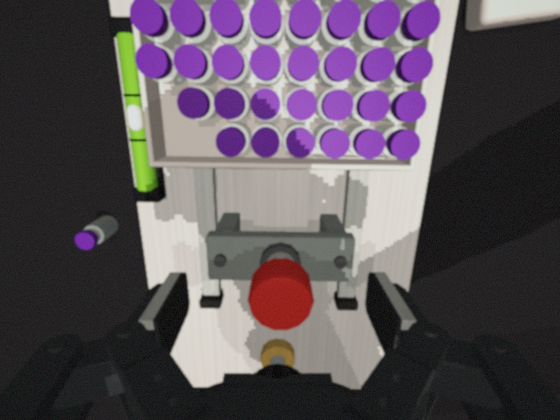

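View pics/s6.png

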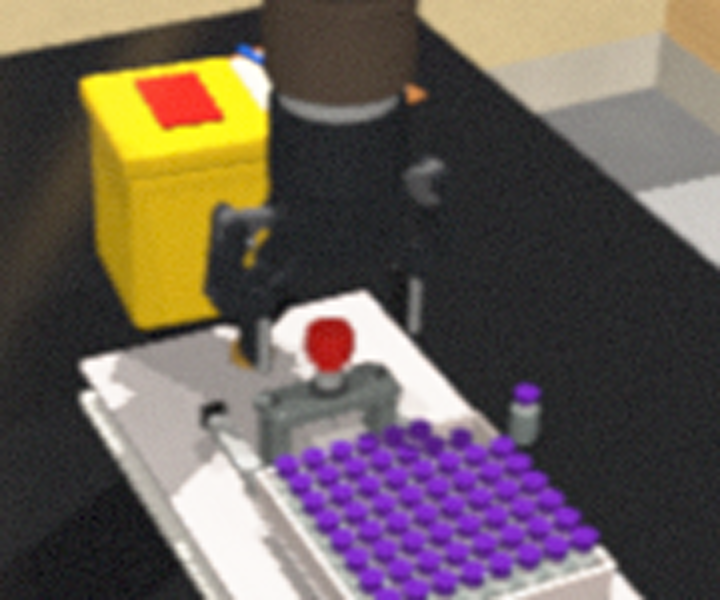

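The red knob is centred between the fingers and the bubble sits between the marks. Closing.

Request:
step_arm:
  series:
    - [0,0,-0.004,0,0,0]
    - [0,0,-0.004,0,0,0]
    - [0,0,-0.004,0,0,0]
    - [0,0,-0.004,0,0,0]
    - [0,0,-0.004,0,0,0]
    - [0,0,-0.004,0,0,0]
    - [0,0,-0.004,0,0,0]
    - [0,0,-0.004,0,0,0]
    - [0,0,-0.004,0,0,0]
    - [0,0,-0.004,0,0,0]
    - [0,0,-0.004,0,0,0]
  jaw: -1

```text
clock: 11.63
position: [565.7, 77.5, 105.7]
ee_rot: [0.71, -0.704, -0.0, 0.001]
contact_force: [-4.1, 0.9, 5.4]
gripper_width: 28.4
```

```bash
python3 - <<'E'
from h import *
d=snap('wrist','wrist7.png'); s=arm.read_state(); print(s['position'],s['contact_force'],s['gripper_width'],s['clock'])
E
```

```text
[565.67301054  77.53133069 105.76323641] [-4.23063598  0.57071997  5.80877533] 28.364763663294077 11.6833
```

View pics/wrist7.png

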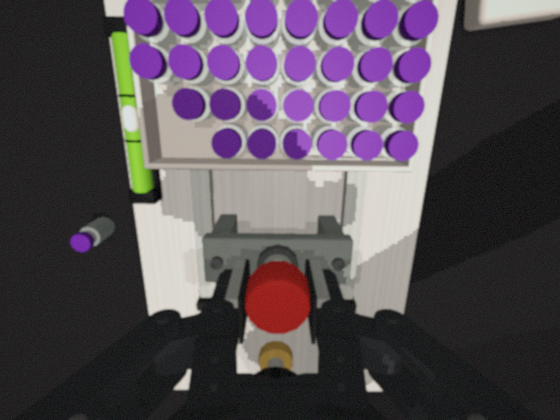

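Request:
step_arm:
  series:
    - [-0.003,0,0.004,0,0,0]
    - [-0.003,0,0.008,0,0,0]
    - [-0.003,0,0.012,0,0,0]
    - [-0.003,0,0.016,0,0,0]
    - [-0.003,0,0.02,0,0,0]
    - [-0.003,0,0.024,0,0,0]
    - [-0.003,0,0.028,0,0,0]
    - [-0.003,0,0.032,0,0,0]
    - [-0.003,0,0.032,0,0,0]

```text
clock: 12.43
position: [565.5, 77.6, 117.3]
ee_rot: [0.71, -0.704, -0.0, -0.0]
contact_force: [5.9, -1.1, -12.9]
gripper_width: 28.2
```

Request:
step_arm:
  series:
    - [0,0,0.003,0,0,0]
    - [0,0,0.006,0,0,0]
    - [0,0,0.006,0,0,0]

```text
clock: 12.68
position: [565.5, 77.6, 118.0]
ee_rot: [0.71, -0.705, -0.0, -0.0]
contact_force: [8.8, -1.3, -19.7]
gripper_width: 27.9
```

Request:
step_arm:
  series:
    - [0.0025,0,0,0,0,0]
    - [0.0025,0,0,0,0,0]
    - [0.0025,0,0,0,0,0]
    - [0.0025,0,0,0,0,0]

```text
clock: 13.02
position: [565.5, 77.6, 118.0]
ee_rot: [0.71, -0.705, -0.001, 0.001]
contact_force: [5.8, -0.6, -17.6]
gripper_width: 28.3
```

```bash
python3 - <<'E'
from h import *
d=snap('wrist','wrist8.png');e=snap('side','side8.png');t=snap('top','top8.png'); s=arm.read_state(); print(s['position'],s['contact_force'],s['gripper_width'],s['clock'])
cv2.imwrite('pics/s8.png',cv2.resize(e['image'][110:260,200:380,::-1],None,fx=4,fy=4,interpolation=cv2.INTER_CUBIC))
for n in('top0','top8'):
  i=dict(np.load('pics/'+n+'.npz'))['image']; h=cv2.cvtColor(i,cv2.COLOR_RGB2HSV)
  m=cv2.inRange(h,(125,100,40),(150,255,255))[168:225,296:356]; M=cv2.moments(m,True); print(n,M['m10']/M['m00'],M['m01']/M['m00'],M['m00'])
print(t['image'][164:168,296:314].mean(0).astype(int).tolist())
E
```

```text
[565.51626957  77.56976987 117.98169753] [  6.20407015  -0.39986506 -17.07264085] 28.485998930084286 13.1667
top0 29.593173431734318 26.862546125461254 1084.0
top8 29.03810408921933 26.938661710037174 1076.0
[[142, 200, 91], [143, 200, 91], [146, 204, 93], [136, 192, 86], [92, 125, 62], [147, 203, 94], [171, 201, 133], [200, 210, 191], [202, 211, 192], [202, 210, 190], [198, 208, 187], [159, 190, 117], [126, 180, 80], [84, 114, 58], [135, 190, 87], [130, 185, 84], [131, 186, 85], [136, 194, 88]]
```

View pics/wrist8.png

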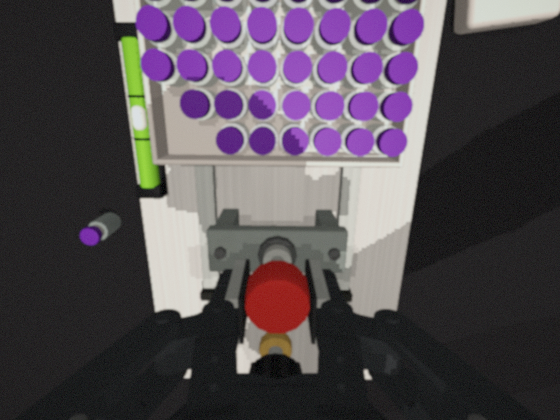

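View pics/s8.png

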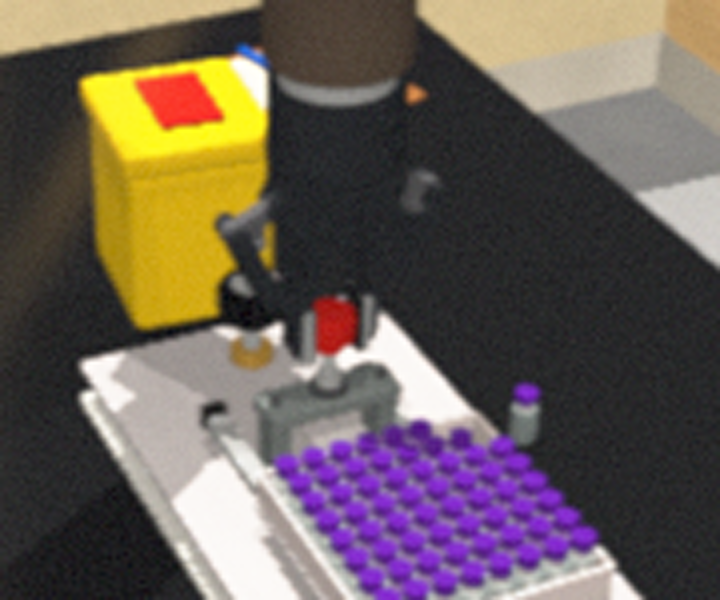

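The plunger is up: the neck shows under the red knob, and TCP z rose 12.2 mm. The pull is 17 N, above the 12 N spring, so it is against the stop. The bubble is still centred and the tray hasn't moved. I'll hand in while holding.

```bash
python3 - <<'E'
from h import *
print(arm.job_done()); s=arm.read_state(); print(s['position'],s['contact_force'],s['gripper_width'],s['clock'])
E
```

```text
the job is handed in; nothing more can be done
None
the job is handed in; nothing more can be done
```

The table is level and the arm is holding the red plunger fully up. I handed the job in at about 13 s on the robot's clock. It gave no verdict, and the robot could not be read after the hand-in.

- **Levelling:** I turned the black knob about 2.7 rad anticlockwise. After I let go, and again with the plunger up, the bubble was centred between the marks to within about 0.5 mm. The plunger stayed seated throughout.
- **Plunger:** I gripped the red knob across the slide and raised it 12.2 mm. The pull then rose to 17–20 N, above the 12 N spring, so it is against its stop. The knob has not slipped in the fingers.
- **Carriage and tray:** the tray image moved about 0.5 px (1.4 mm) between the first and last top views. That fits the change in tilt, so I don't read it as the carriage running.
- **Bystanders:** the loose vial and sharps bin look unmoved in the last pictures. I did not measure any bystander's final position, and I did not check the tub at the end. The arm's path stayed clear of them all.
- **Disagreement:** the cameras put the knob centres 1–3 mm from where the closed fingers found them. A small sideways force of about 6 N remained on the red knob at the end.

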